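# Restock the place behind the cups

### The arm

A 6-joint arm with a two-finger parallel gripper is mounted at the origin on a cart in front of the work surface, level with it; the furniture and walls round the work are solid. World frame = base frame: x ahead of the robot, y to its left, z up, the work surface at z = 0. Lengths are in m, angles in rad, forces in N, time in s.
With the tool pointing down it reaches from about 0.25 to 0.85 m from the base axis. Payload 12.5 kg.
Tool frame: the origin (TCP) lies midway between the tips of the shut fingers; the grasp point (between the pads) lies 19 mm behind it (r.hold_point_z is the distance from the TCP to the grasp point, in m); z points along the fingers, y is the line along which they close (so a half turn about z gives the same grasp; the last joint's range is limited). The gripper opens to 93 mm and grips with 3 to 60 N. Pads are 15 mm wide; open, the fingers measure 128 mm over their backs; the gripper's body (75 mm by 188 mm) begins 65 mm behind the grasp point.
Start: joints at [1.176, 0.351, 1.652, -0, 1.139, -0.085], TCP at [0.168, 0.524, 0.182] pointing down, gripper open.
Joint ranges: [-2.75, 2.75], [-0.79, 2.1], [0.01, 2.65], [-1.57, 4.71], [0.07, 3.14], [-2.87, 2.87]. Speed limits (rad/s): [2.22, 2.22, 2.79, 3.14, 3.14, 3.14].

### API

Orientations are given as a unit quaternion [w, x, y, z].
In Python, from workcell import r gives the robot as it stands. Calls block until the motion is done:
- r.move_pose(position, orientation): joint-space move of the TCP to a pose.
- r.servo_line(position, attitude=None, v=0.15): straight line of the TCP; attitude=None keeps the orientation; v is the mean speed in m/s.
- r.move_j(angles): joint-space move.
- r.gripper_to(opening, newtons=None): finger opening in m; newtons is the grip in N (None keeps the last); returns when the fingers have stopped.
- r.sleep(seconds).
- r.solve_ik(position, orientation): joint angles nearest the present ones, or None.
- r.observe(): the state.
- r.get_image(name): name is "scene" or "top" or "wrist"; returns a dict with "img" (400x640x3 uint8, red, green, blue), "intrinsics" (3x3 intrinsics, pixels), "origin" and "orientation" of the camera in the world. Camera axes: x right, y down, z forward; pixel columns grow to the right and rows downward; lengths in m; the calibration is good to about 2 mm. The wrist camera is an equidistant fisheye: a pixel r from the principal point sees the ray r / f radians off the axis. A picture is of the moment at which its call begins. There is no depth.
A pose or a line that the arm cannot do raises r.IKError and nothing moves.
- r.sign_off(): hands the job in, once; it reports no verdict.
The state is a dict: "time_s": time; "qpos": joint angles; "dq": joint speeds; "joint_efforts": joint torques, N m; "ee_pos": TCP position; "ee_rot": TCP orientation; "wrist_force": force on the tool from outside, world axes, zero at the start; "moment": the same for the moment, N m; "width": finger opening in m.
Only numpy, scipy, OpenCV 4.12 (cv2) and the standard library are available. Lean on these libraries where they do the work, as an engineer would, in place of code of your own. Each camera call takes 0.05 s, during which the arm holds its last target. There are 200 camera calls.

### The job

The little salt jar at the back of the wooden display board is sold, but two animal-head cups stand in front of it. First set both cups aside, upright on the grey felt mat; then stand the salt jar in the open card tray and the double bar measure on the vacant round mark at the back of the board; only then put the cups back, each centred on the very mark where it stood at the start. Leave everything upright and at rest.

Things in the scene. Friction and masses are not known exactly. Their poses are not given: they have to be found in the camera images.
- ram_cup: loose plated cup shaped as a ram head with curled horns, muzzle to its -x; 147 mm tall, 0.24 kg, round skirt 74 mm across at the foot. The head, 75 to 125 mm above the foot, is about 46 mm wide along the cup's y, 64 mm along x: grip it across y, 100 mm above the foot. Origin: centre of the foot's underside, z up. Starts on one of the board's two front marks
- hound_cup: loose plated cup shaped as a hound head with hanging ears, muzzle to its -x; 134 mm tall, 0.24 kg, round skirt 74 mm across at the foot. The head, 75 to 125 mm above the foot, is about 42 mm wide along the cup's y, 64 mm along x: grip it across y, 100 mm above the foot. Origin: centre of the foot's underside, z up. Starts on the other front mark
- salt_jar: small round salt jar of glass with a cream-coloured cap, 44 mm across, 66 mm tall; grip the glass about 32 mm above its foot. Loose, 0.09 kg. Origin at the centre of its underside. Stands at the start on the back mark of the board, behind the two cups; while they stand there they leave no room for a gripper's body
- measure: pale double bar measure (two cones end to end, hourglass shape), 43 mm across both rims, 75 mm tall; grips like a 43 mm cylinder, about 45 mm above its foot. Loose, 0.09 kg, stands upright on the table in front of the plated tray. Origin at the centre of its underside
- board: fixed dark wooden board 150 (x) x 190 (y) x 8 mm in the plated tray (its floor 3.5 mm, its rim 20 mm above the table). Three grey marks on top: two of 78 mm diameter in front at x -30, y +45 and -45 mm, one of 52 mm at the back at x +34, y 0. Cups and jar start within 4 mm of the marks' centres. Origin: centre of its underside, x away from the robot
- back_mark (a point): centre of the round mark at the back of the board, on its top face (axes as the board's): place for the measure. The dark round stains in the plated tray beside the board mean nothing
- side_mat: grey felt mat with a light stitched line near its edge, 140 mm (x) by 250 mm (y), 4 mm thick, fixed on the table. Origin at the centre of its underside. Both cups find room on it side by side, 110 mm apart along its y
- card_tray: open brown card tray, 125 mm (x) by 200 mm (y) outside, walls 2 mm thick and 43 mm high, floor 2 mm above the table, fixed. Origin at the centre of its underside

How it is judged:
On the way, in this order (a step that is already met when the one before it is completed fails the run):
1. both cups stand upright on the felt mat (x of ram_cup in the frame of side_mat between -0.055 and 0.055 m and y of ram_cup in the frame of side_mat between -0.11 and 0.11 m and z of each of ram_cup, hound_cup in the frame of side_mat below 0.01 m and angle between each of ram_cup, hound_cup's own z axis and vertical below 0.12 rad and linear speed of each of ram_cup, hound_cup below 0.05 m/s and x of hound_cup in the frame of side_mat between -0.055 and 0.055 m and y of hound_cup in the frame of side_mat between -0.11 and 0.11 m), for 0.2 s.
2. with the cups still on the mat, the salt jar stands upright on the floor of the card tray (all of step 1 and x of salt_jar in the frame of card_tray between -0.045 and 0.045 m and y of salt_jar in the frame of card_tray between -0.082 and 0.082 m and z of salt_jar in the frame of card_tray below 0.01 m and angle between salt_jar's own z axis and vertical below 0.15 rad and linear speed of salt_jar below 0.05 m/s), for 0.2 s.
3. with the cups still on the mat, the measure stands upright on the back mark (all of step 2 and horizontal distance between measure and back_mark below 0.015 m and z of measure in the frame of back_mark below 0.008 m and angle between measure's own z axis and vertical below 0.12 rad and linear speed of measure below 0.05 m/s), for 0.2 s.
At the end, for the whole second after the job is handed in: each cup stands upright within 15 mm of where it stood at the start, the measure upright within 15 mm of the back mark's centre, the salt jar upright on the floor of the card tray; all at rest (distance of each of ram_cup, hound_cup from where it was at the start of the episode below 0.015 m and angle between each of ram_cup, hound_cup, measure's own z axis and vertical below 0.12 rad and linear speed of each of ram_cup, hound_cup, measure, salt_jar below 0.05 m/s and horizontal distance between measure and back_mark below 0.015 m and z of measure in the frame of back_mark below 0.008 m and x of salt_jar in the frame of card_tray between -0.045 and 0.045 m and y of salt_jar in the frame of card_tray between -0.082 and 0.082 m and z of salt_jar in the frame of card_tray below 0.01 m and angle between salt_jar's own z axis and vertical below 0.15 rad); the robot touches nothing.
It fails at once if a cup, the jar or the measure is knocked over (angle between any of ram_cup, hound_cup, salt_jar, measure's own z axis and vertical above 0.7 rad).
It also fails if it takes over 125 s, if anything falls off the work surface, if the arm or the gripper's body presses on something with over 40 N, if the wrist force passes 120 N, or if a joint passes its speed limit or range.

## Working session

There is one attempt and no reset: what is moved stays moved. The work goes in short steps, each a Python script; the robot and the scene stay as the last script left them, time stands still between calls to the robot, and variables do not carry over. Pictures are saved under pics/ and viewed, on a budget of 14 in all, crops included, one or two more only if the job needs it, and the job is handed in when it is done.

```bash
ls; mkdir -p pics; python3 - <<'E'
from workcell import r
import cv2
for n in ("scene","top"):
    d=r.get_image(n); cv2.imwrite(f"pics/{n}0.png",d["img"][:,:,::-1]); print(n,d["intrinsics"],d["origin"],d["orientation"])
o=r.observe(); print(o["time_s"],o["ee_pos"],o["ee_rot"],o["width"],r.hold_point_z)
E
```

```text
pics
scene [[364.18612119   0.         322.5643044 ]
 [  0.         364.18612119 199.39527729]
 [  0.           0.           1.        ]] [ 0.27903427 -0.54633329  0.61588622] [-0.40041682  0.88504356 -0.21127402  0.10829387]
top [[407.65774683   0.         318.85619809]
 [  0.         407.65774683 195.68325337]
 [  0.           0.           1.        ]] [0.39922362 0.02255537 0.88904876] [ 0.06977411 -0.6635398   0.74053976 -0.08029557]
0.1 [0.16752906 0.52350725 0.18194748] [-1.22697211e-04  1.54299668e-01  9.88023955e-01 -5.10682980e-04] 0.09262176046463337 0.0188
```

View pics/scene0.png

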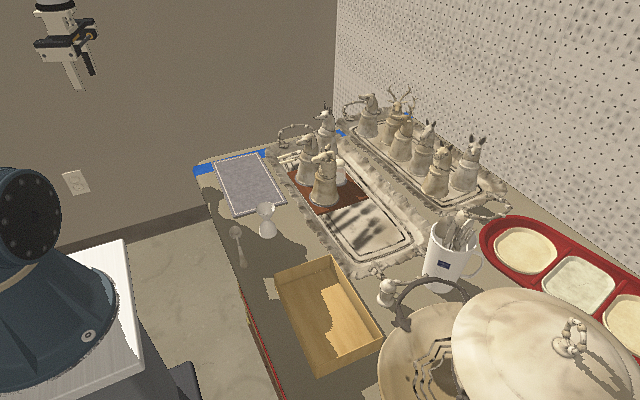

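View pics/top0.png

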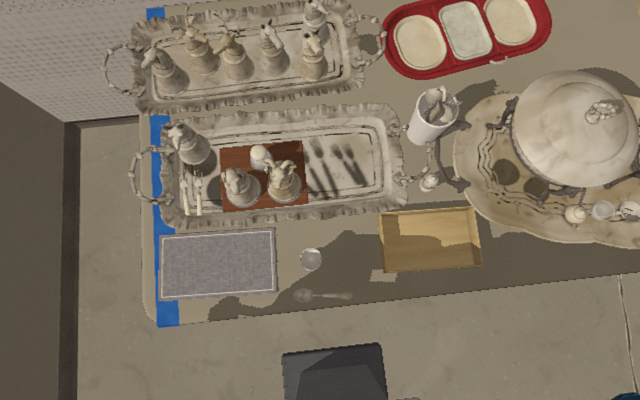

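```bash
cat > h.py <<'E'
from workcell import r
import cv2, numpy as np
from scipy.spatial.transform import Rotation as R
def rot(q): return R.from_quat([q[1],q[2],q[3],q[0]])
def shot(n,name=None):
    d=r.get_image(n)
    if name: cv2.imwrite(f"pics/{name}.png",d["img"][:,:,::-1])
    return d
def ray(d,uv,z,fish=False):
    "pixels (N,2) -> points on plane z"
    K=d["intrinsics"]; uv=np.atleast_2d(uv).astype(float)
    p=(uv-[K[0,2],K[1,2]])/[K[0,0],K[1,1]]
    if fish:
        t=np.linalg.norm(p,axis=1,keepdims=True); v=np.hstack([p/np.maximum(t,1e-9)*np.sin(t),np.cos(t)])
    else: v=np.hstack([p,np.ones((len(p),1))])
    v=rot(d["orientation"]).apply(v); o=np.array(d["origin"])
    return o+v*((z-o[2])/v[:,2])[:,None]
def proj(d,P,fish=False):
    K=d["intrinsics"]; v=rot(d["orientation"]).inv().apply(np.atleast_2d(P)-d["origin"])
    if fish:
        n=np.linalg.norm(v[:,:2],axis=1); t=np.arctan2(n,v[:,2]); p=v[:,:2]*(t/np.maximum(n,1e-9))[:,None]
    else: p=v[:,:2]/v[:,2:]
    return p*[K[0,0],K[1,1]]+[K[0,2],K[1,2]]
def rect(pts):
    "min-area rect of xy points: centre, (size along x-ish, y-ish), yaw"
    (c,(a,b),ang)=cv2.minAreaRect((np.array(pts)[:,:2]*1000).astype(np.float32))
    if ang>45: ang-=90;a,b=b,a
    return np.array(c)/1000,(a,b),np.deg2rad(ang)
def biggest(m,box):
    x0,y0,x1,y1=box; k=np.zeros(m.shape,np.uint8); k[y0:y1,x0:x1]=m[y0:y1,x0:x1]
    k=cv2.morphologyEx(k,cv2.MORPH_OPEN,np.ones((3,3),np.uint8))
    c=max(cv2.findContours(k,cv2.RETR_EXTERNAL,cv2.CHAIN_APPROX_NONE)[0],key=cv2.contourArea)
    return c[:,0,:]
E
python3 - <<'E'
from h import *
d=shot("top"); im=d["img"]; hsv=cv2.cvtColor(im,cv2.COLOR_RGB2HSV)
for n,p in dict(mat=(220,265),table=(300,290),board=(230,160),board2=(300,200),tray=(400,260),tray2=(440,225),meas=(311,259),salt=(261,152)).items(): print(n,im[p[1],p[0]],hsv[p[1],p[0]])
H,S,V=[hsv[...,i].astype(int) for i in range(3)]
c=biggest(((S>110)&((H<14)|(H>170))&(V<150)).astype(np.uint8)*255,(205,130,320,222))
print("board",c.min(0),c.max(0),rect(ray(d,c,.0115)))
c=biggest(((S>75)&(H>10)&(H<28)).astype(np.uint8)*255,(370,195,492,280))
print("tray top",c.min(0),c.max(0),rect(ray(d,c,.043)))
rgb=im.astype(int)
c=biggest((rgb[...,2]-rgb[...,0]>-8).astype(np.uint8)*255,(163,222,290,305))
print("mat",c.min(0),c.max(0),rect(ray(d,c,.004)))
for n,p,z in (("meas",(311,259),.075),("salt",(260,152),.066),("cupR",(240,187),.1),("cupL",(284,181),.1)): print(n,ray(d,p,z))
cv2.imwrite("pics/crop1.png",cv2.resize(im[120:310,140:340,::-1],None,fx=4,fy=4,interpolation=2)[:600])
E
```

```text
mat [123 117 111] [ 15  25 123]
table [113 105  92] [ 19  47 113]
board [112  69  48] [ 10 146 112]
board2 [107  66  43] [ 11 153 107]
tray [120  98  65] [ 18 117 120]
tray2 [174 147 101] [ 19 107 174]
meas [156 147 135] [ 17  34 156]
salt [199 185 162] [ 19  47 199]
board [220 146] [282 209] (array([0.64323199, 0.15182198]), (185.94558715820312, 83.98112487792969), np.float64(0.44041197618296113))
tray top [377 206] [483 272] (array([ 0.4654823 , -0.21796532]), (127.84567260742188, 209.46847534179688), np.float64(-0.03846190509514237))
mat [163 224] [175 235] (array([0.55058746, 0.33164001]), (25.044034957885742, 26.046724319458008), np.float64(-0.02931820780846432))
meas [[0.448467   0.03010835 0.075     ]]
salt [[0.68344441 0.11368688 0.066     ]]
cupR [[0.60332788 0.15521758 0.1       ]]
cupL [[0.60605699 0.06714898 0.1       ]]
```

View pics/crop1.png

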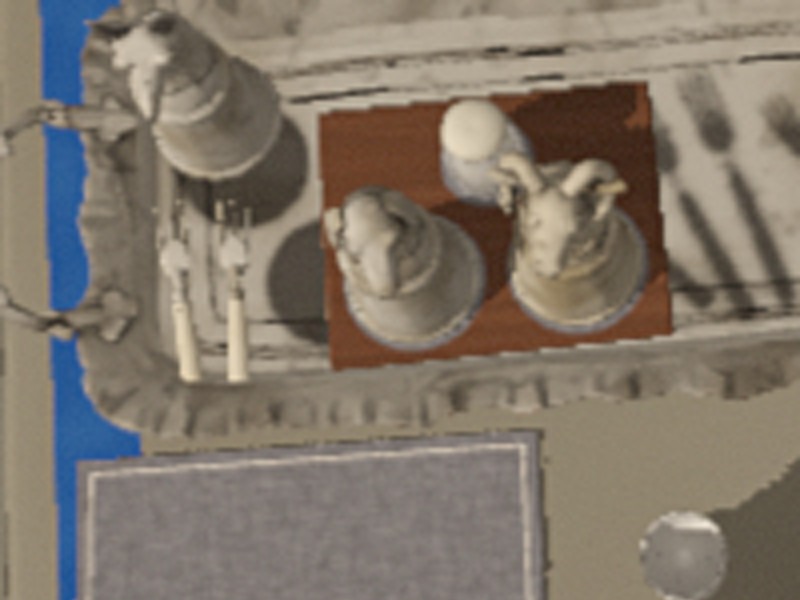

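```bash
python3 - <<'E'
from h import *
d=shot("top"); im=d["img"]
f=lambda c:np.array(c)/4+[140,120]-.4
b=ray(d,f([(320,112),(648,82),(672,333),(332,370)]),.0115)[:,:2]
print("board corners",b.round(4).tolist(),"centre",b.mean(0),"sides",[np.linalg.norm(b[i]-b[i-1]).round(4) for i in range(4)], rect(b))
c,_,a=rect(b); M=np.array([[np.cos(a),-np.sin(a)],[np.sin(a),np.cos(a)]])
for n,m in dict(L=(-.03,.045),Rr=(-.03,-.045),back=(.034,0)).items(): print(n,c+M@m)
print("hound foot",ray(d,f((418,283)),.0115)[0],"ram foot",ray(d,f((579,263)),.0115)[0])
print("hound head",ray(d,f((385,230)),.125)[0],"ram head",ray(d,f((567,205)),.14)[0],"salt cap",ray(d,f((476,128)),.0775)[0])
print("horns",ray(d,f([(512,178),(622,185)]),.14))
print("other cup foot",ray(d,f((213,122)),.0035)[0],"head",ray(d,f((145,40)),.14)[0])
m=ray(d,[(160,235),(275,228.5),(277,291),(162,299)],.004)[:,:2]
print("mat",m.tolist(),rect(m),"sides",[np.linalg.norm(m[i]-m[i-1]).round(4) for i in range(4)])
print("rear feet",ray(d,[(175,85),(205,65),(238,72),(275,68),(315,72)],.0035)[:,:2].round(3).tolist())
print("tray rim px",ray(d,[(222,120),(215,222),(400,200)],.02)[:,:2])
print("measure",ray(d,(310.5,258.5),.075)[0])
x0=[b.mean(0)[0]-.03,b.mean(0)[1]]
q=r.observe()["ee_rot"]
for z in (.40,.36):
    s=r.solve_ik([.58,.115,z],[0,0,1,0]); print(z,s)
E
```

```text
board corners [[0.7226, 0.2095], [0.7202, 0.0237], [0.5744, 0.0252], [0.5742, 0.2117]] centre [0.64782806 0.11753991] sides [np.float64(0.1484), np.float64(0.1859), np.float64(0.1458), np.float64(0.1865)] (array([0.64718506, 0.11754944]), (148.41493225097656, 186.4501953125), np.float64(-0.012531504509367856))
L [0.61775132 0.16292184]
Rr [0.61662351 0.07292891]
back [0.68118239 0.11712338]
hound foot [0.61764596 0.16163097 0.0115    ] ram foot [0.61928009 0.07229144 0.0115    ]
hound head [0.61739954 0.15763366 0.125     ] ram head [0.61597392 0.06807561 0.14      ] salt cap [0.68066108 0.11524406 0.0775    ]
horns [[0.63215566 0.09298283 0.14      ]
 [0.62297993 0.04108398 0.14      ]]
other cup foot [0.72613332 0.27205913 0.0035    ] head [0.72120592 0.2645801  0.14      ]
mat [[0.5400337900531729, 0.35147187286347287], [0.5268905483755216, 0.10190032443571378], [0.39405265513144444, 0.10926838538382451], [0.4042628120747987, 0.35105493853182024]] (array([0.46577533, 0.23025067]), (135.5611572265625, 249.91734313964844), np.float64(-0.05261460891809597)) sides [np.float64(0.1358), np.float64(0.2499), np.float64(0.133), np.float64(0.242)]
rear feet [[0.892, 0.307], [0.936, 0.234], [0.909, 0.157], [0.91, 0.068], [0.89, -0.025]]
tray rim px [[ 0.78459859  0.19847308]
 [ 0.55266831  0.2273869 ]
 [ 0.55704016 -0.17544767]]
measure [0.4495483  0.03098751 0.075     ]
0.4 [ 1.17014414e-01  3.12590212e-01  1.18513324e+00 -4.44089210e-16
  1.64386920e+00 -1.45378191e+00]
0.36 [ 1.17014414e-01  3.18033946e-01  1.26900628e+00 -4.44089210e-16
  1.55455242e+00 -1.45378191e+00]
```

```bash
cat >> h.py <<'E'
def q(yaw):
    "tool down, closing line (tool y) along the direction world y turned by yaw"
    v=(R.from_euler('z',yaw)*R.from_quat([0,1,0,0])).as_quat(); return [v[3],v[0],v[1],v[2]]
HZ=r.hold_point_z
def t(): return r.observe()["time_s"]
E
python3 - <<'E'
from h import *
r.move_pose([.57,.117,.36],q(0))
d=shot("wrist"); im=d["img"]; print(t(),d["intrinsics"][0],d["origin"],d["orientation"])
np.save("w1.npy",im)
for n,P in dict(h=[.617,.162,.0115],ram=[.618,.073,.0115],b=[.681,.117,.0115]).items(): print(n,proj(d,P,True))
cv2.imwrite("pics/w1.png",im[:,:,::-1])
E
```

```text
2.4 [309.70691629   0.         320.59410265] [0.48661359 0.11683151 0.56139873] [0.10523198 0.69884703 0.699535   0.10578207]
h [[345.04747737 177.94141061]]
ram [[296.34898609 178.42859843]]
b [[320.39000526 211.00693979]]
```

View pics/w1.png

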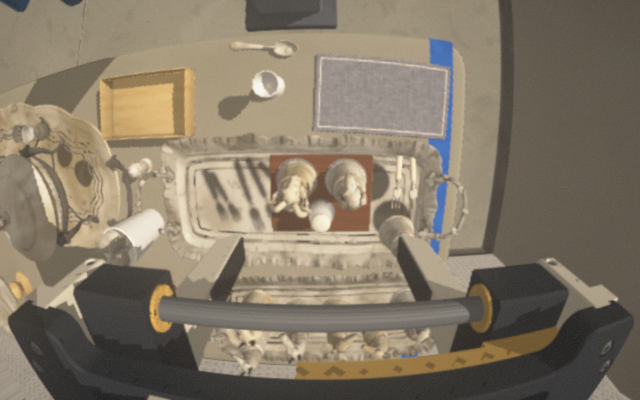

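```bash
python3 - <<'E'
import numpy as np,cv2
im=np.load("w1.npy"); cv2.imwrite("pics/w1c.png",cv2.resize(im[145:245,260:385,::-1],None,fx=6,fy=6,interpolation=2))
E
```

```text
(no output)
```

View pics/w1c.png

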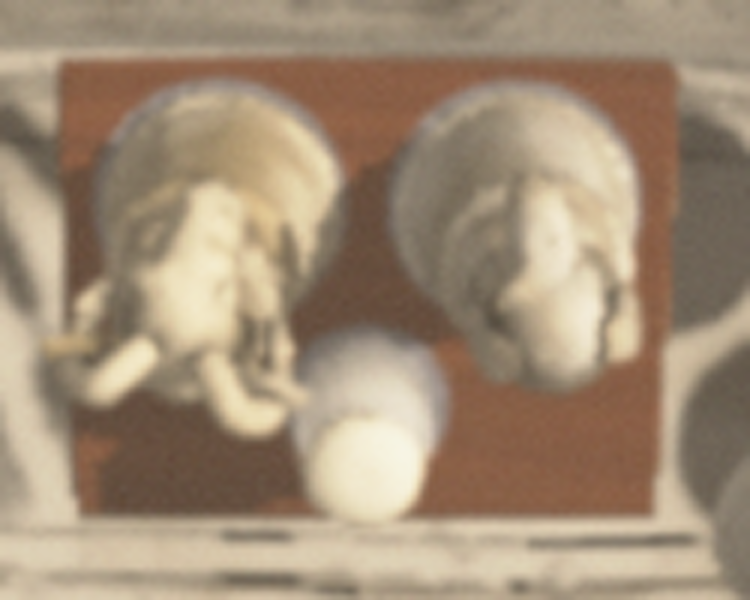

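```bash
python3 - <<'E'
from h import *
d=shot("wrist"); f=lambda c:np.array(c)/6+[260,145]-.4
g=lambda c,z: ray(d,f(c),z,True)[0].round(4)
print("board", rect(ray(d,f([(62,60),(678,65),(655,515),(80,515)]),.0115,True)))
print("hound foot",g((515,205),.0115),"ram foot",g((220,205),.0115))
for n,a,za,b,zb in (("hound",(545,190),.105,(570,370),.145),("ram",(213,190),.105,(183,340),.15)):
    A,B=g(a,za),g(b,zb); v=B-A; print(n,A,B,"yaw",np.degrees(np.arctan2(v[1],v[0])))
for n,a,b,z in (("hound ears",(490,370),(625,350),.1),("ram horns",(85,395),(260,425),.15)):
    A,B=g(a,z),g(b,z); v=B-A; print(n,A,B,"yaw",np.degrees(np.arctan2(-v[0],v[1])), (A+B)/2)
print("salt",g((366,468),.0775))
# mat
im=d["img"]; 
m=ray(d,[(316,56),(449,68),(446,137),(315,130)],.004,True); print("mat",rect(m),m[:,:2].round(3).tolist())
print("meas top",ray(d,(268,80),.075,True)[0])
E
```

```text
board (array([0.6479281 , 0.11838248]), (147.9479217529297, 186.15821838378906), np.float64(-0.005607019359052828))
hound foot [0.6186 0.1628 0.0115] ram foot [0.6187 0.0729 0.0115]
hound [0.5922 0.1625 0.105 ] [0.6267 0.1657 0.145 ] yaw 5.299229014688878
ram [0.5923 0.0786 0.105 ] [0.6177 0.0746 0.15  ] yaw -8.949458084208896
hound ears [0.6418 0.1499 0.1   ] [0.6363 0.1854 0.1   ] yaw 8.806792694435401 [0.63905 0.16765 0.1    ]
ram horns [0.6314 0.0508 0.15  ] [0.6388 0.0922 0.15  ] yaw -10.134251287395772 [0.6351 0.0715 0.15  ]
salt [0.6784 0.1174 0.0775]
mat (array([0.46626511, 0.23213556]), (134.06427001953125, 249.58338928222656), np.float64(-0.023988689834997745)) [[0.396, 0.109], [0.404, 0.356], [0.536, 0.355], [0.53, 0.107]]
meas top [0.44438627 0.03546535 0.075     ]
```

```bash
cat >> h.py <<'E'
CUP={"hound":dict(p=(.6180,.1625),yaw=np.radians(6.5),m=(.468,.288)),
     "ram":dict(p=(.6180,.0728),yaw=np.radians(-9.5),m=(.464,.174))}
ZB=.0115+.1-HZ; ZM=.004+.1-HZ; UP=.17; CLR=.235
def pick(xy,z,yaw,up,wide,grip,clear):
    r.gripper_to(wide); r.move_pose([*xy,clear],q(yaw)); r.servo_line([*xy,z],v=.12)
    r.gripper_to(0.02,grip); w=r.observe()["width"]
    r.servo_line([*xy,up],v=.1); o=r.observe(); print("held",round(w,4),round(o["width"],4),"F",np.round(o["wrist_force"],1),"t",o["time_s"]); return w
def put(xy,z,yaw,up,wide,clear):
    r.servo_line([*xy,up],q(yaw),v=.2); r.servo_line([*xy,z],v=.07)
    o=r.observe(); print("down F",np.round(o["wrist_force"],1),"ee",np.round(o["ee_pos"],4))
    r.gripper_to(wide); r.servo_line([*xy,clear],v=.2); print("t",t())
E
python3 - <<'E'
from h import *
c=CUP["hound"]
pick(c["p"],ZB,c["yaw"],UP,.076,25,CLR)
put(c["m"],ZM+.001,c["yaw"],UP,.080,CLR)
r.servo_line([.44,.05,.3],q(0),v=.3); shot("top","top1"); shot("wrist","w2")
E
```

```text
held 0.0264 0.0263 F [ 1.  -0.1 -2.2] t 6.7167
down F [ 1.2 -0.4 -2.4] ee [0.4683 0.2881 0.0866]
t 11.075
```

View pics/w2.png

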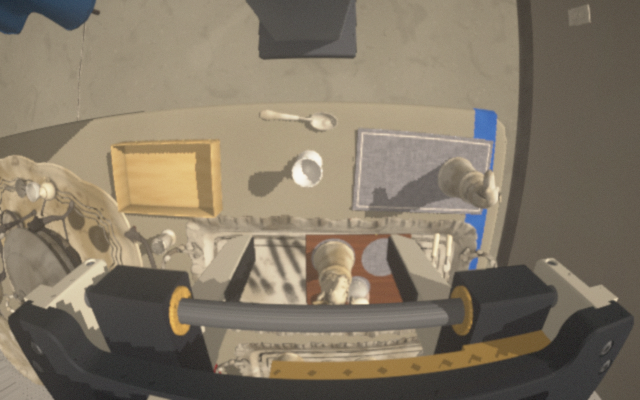

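```bash
python3 - <<'E'
import cv2
im=cv2.imread("pics/top1.png"); cv2.imwrite("pics/top1c.png",cv2.resize(im[130:305,150:330],None,fx=3.4,fy=3.4,interpolation=2))
E
```

```text
(no output)
```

View pics/top1c.png

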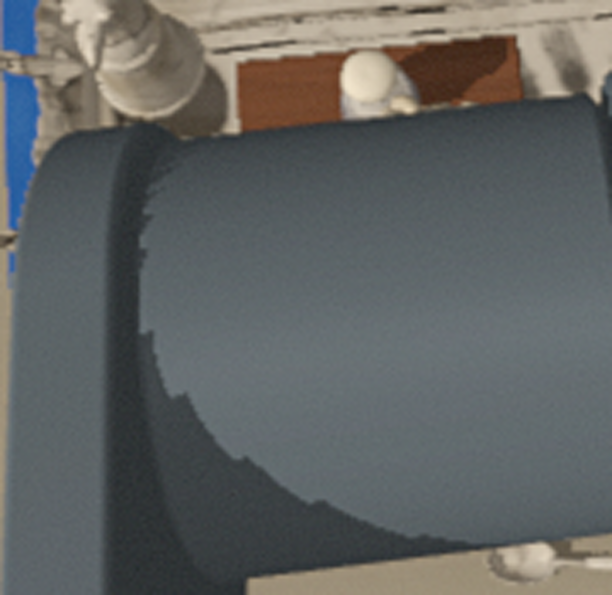

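```bash
python3 - <<'E'
import cv2
im=cv2.imread("pics/w2.png"); cv2.imwrite("pics/w2c.png",cv2.resize(im[120:310,300:510],None,fx=3.15,fy=3.15,interpolation=2)[:598])
E
```

```text
(no output)
```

View pics/w2c.png

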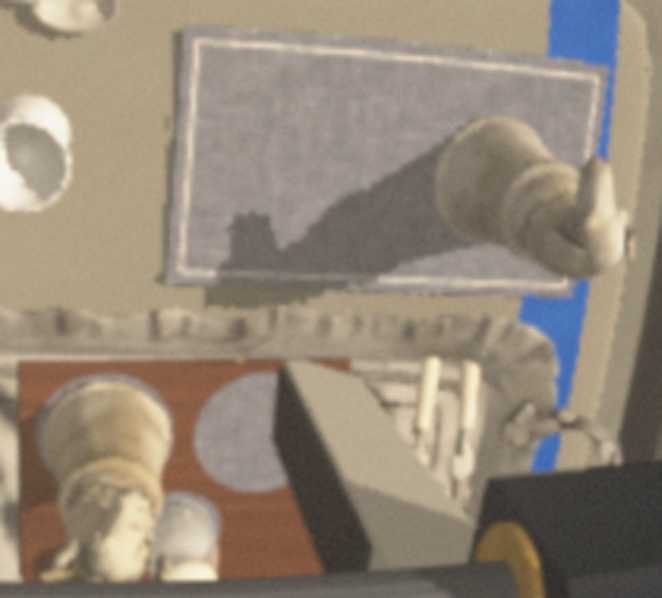

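```bash
python3 - <<'E'
from h import *
d=shot("wrist"); f=lambda c:np.array(c)/3.15+[300,120]-.4
g=lambda c,z: ray(d,f(c),z,True)[:,:2].round(4).tolist()
print("hound foot edges/centre",g([(435,178),(497,115),(497,178)],.004))
print("mark edges/centre",g([(194,432),(256,371),(256,492),(256,432)],.0115))
print("mat corners",g([(182,27),(608,68),(572,295),(165,283)],.004), rect(ray(d,f([(182,27),(608,68),(572,295),(165,283)]),.004,True)))
print("meas top",ray(d,(308,169),.075,True)[0])
E
```

```text
hound foot edges/centre [[0.4691, 0.2529], [0.4327, 0.2874], [0.4683, 0.2913]]
mark edges/centre [[0.6165, 0.1235], [0.5788, 0.1565], [0.6578, 0.163], [0.6173, 0.1595]]
mat corners [[0.3919, 0.1094], [0.4022, 0.3579], [0.5385, 0.3527], [0.5293, 0.1042]] (array([0.46531836, 0.23106488]), (137.5590362548828, 248.72991943359375), np.float64(-0.03788093650334159))
meas top [0.44475504 0.03281024 0.075     ]
```

```bash
python3 - <<'E'
from h import *
c=CUP["ram"]
pick(c["p"],ZB,c["yaw"],UP,.082,25,CLR)
put(c["m"],ZM+.001,c["yaw"],UP,.084,CLR)
r.servo_line([.60,.117,.32],q(np.pi/2),v=.3); d=shot("wrist"); im=d["img"]; print(d["origin"])
for n,P in dict(back=[.6818,.1178,.0115],salt=[.68,.1165,.0775],rm=[.618,.0728,.0115],hm=[.618,.162,.0115],ram=[.464,.174,.004],hound=[.469,.29,.004]).items(): print(n,proj(d,P,True).round(1))
cv2.imwrite("pics/w3.png",im[:,:,::-1])
E
```

```text
held 0.0289 0.0289 F [ 0.6 -0.3 -3. ] t 16.4083
down F [ 1.   0.2 -2.3] ee [0.4643 0.1741 0.0866]
t 20.7333Traceback (most recent call last):
  File "<stdin>", line 5, in <module>
workcell.IKError: the arm cannot follow that straight line within its joint ranges
```

```bash
python3 - <<'E'
from h import *
r.move_pose([.60,.117,.32],q(-np.pi/2)); d=shot("wrist"); im=d["img"]; print(d["origin"],t())
for n,P in dict(back=[.6818,.1178,.0115],salt=[.68,.1165,.0775],rm=[.618,.0728,.0115],hm=[.618,.162,.0115],ram=[.464,.174,.004],hound=[.469,.29,.004]).items(): print(n,proj(d,P,True).round(1))
cv2.imwrite("pics/w3.png",im[:,:,::-1])
E
```

```text
[0.59914032 0.19907542 0.52072062] 21.9333
back [[370.3 155.3]]
salt [[376.  163.3]]
rm [[332.  181.1]]
hm [[332.5 128.3]]
ram [[241.1 122.3]]
hound [[243.   54.6]]
```

View pics/w3.png

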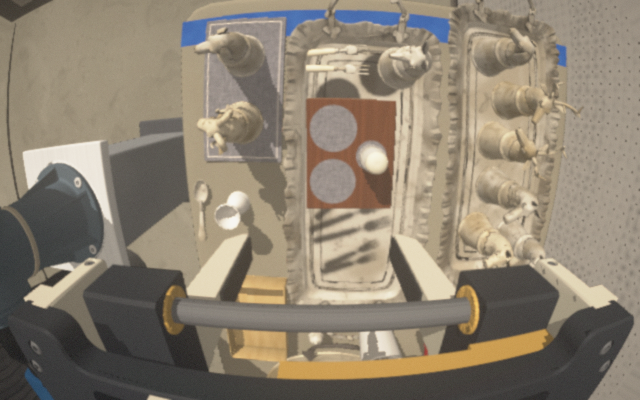

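```bash
python3 - <<'E'
from h import *
d=shot("wrist"); im=d["img"]; hsv=cv2.cvtColor(im,cv2.COLOR_RGB2HSV)
m=((hsv[...,2]>185)).astype(np.uint8)*255
c=biggest(m,(358,140,392,180)); ce=cv2.minEnclosingCircle(c); print("cap",ce,ray(d,ce[0],.0775,True))
c=biggest(m,(210,188,255,235)); e=cv2.fitEllipse(c); print("meas blob",c.min(0),c.max(0),ray(d,(228.5,216.5),.075,True),"foot",ray(d,(238,201),0,True))
b=ray(d,[(306.5,98),(396,101),(391,208.5),(306.5,207)],.0115,True);print("board",rect(b))
E
```

```text
cap ((372.58740234375, 158.44056701660156), 15.116694450378418) [[0.67468881 0.12375511 0.0775    ]]
meas blob [220 190] [247 210] [[0.45293963 0.03131625 0.075     ]] foot [[0.44941436 0.03327874 0.        ]]
board (array([0.64952777, 0.11786109]), (149.12054443359375, 187.27532958984375), np.float64(-0.007057776362873493))
```

```bash
python3 - <<'E'
from h import *
pick((.680,.1175),.0115+.032-HZ,-np.pi/2,.22,.075,12,.2)
put((.467,-.195),.002+.032-HZ+.001,0,.16,.075,.2)
r.servo_line([.30,-.02,.32],q(0),v=.35); d=shot("top","top2"); print(t())
im=cv2.imread("pics/top2.png"); cv2.imwrite("pics/top2c.png",cv2.resize(im[125:305,150:500],None,fx=2.2,fy=2.2,interpolation=2))
E
```

```text
held 0.0336 0.0333 F [-0.5  0.  -0.4] t 27.4833
down F [-0.2  0.3 -1.1] ee [ 0.4672 -0.1951  0.0165]
t 33.6667
34.6417
```

View pics/top2c.png

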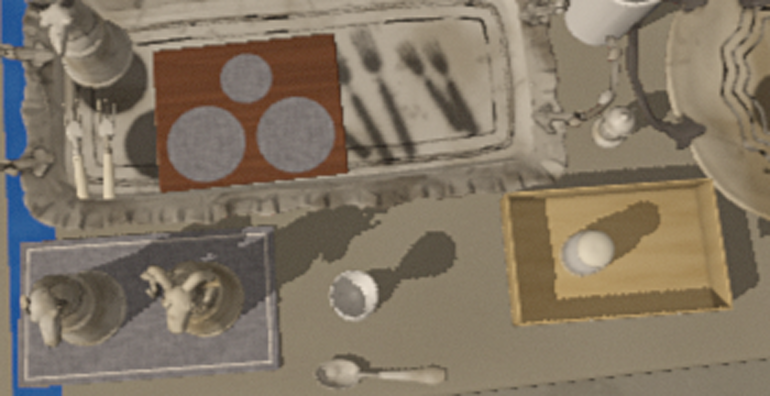

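```bash
python3 - <<'E'
from h import *
d=shot("top"); im=d["img"]; hsv=cv2.cvtColor(im,cv2.COLOR_RGB2HSV)
f=lambda c:np.array(c)/2.2+[150,125]-.3
m=((hsv[...,1]<70)).astype(np.uint8)*255
for n,box in dict(back=(248,146,276,174),hound=(223,170,264,211),ram=(264,165,305,205)).items():
    c=biggest(m,box); e=cv2.fitEllipse(c); print(n,np.round(e[0],1),np.round(e[1],1),ray(d,e[0],.0115)[0].round(4))
print("salt cap",ray(d,f((596,250)),.066+.002)[0])
print("meas top",ray(d,f((354,295)),.075)[0])
print("hound foot",ray(d,f([(125,310),(85,345)]),.004)[:,:2],"ram",ray(d,f([(241,298),(205,335)]),.004)[:,:2])
E
```

```text
back [261.4 160.2] [21.1 22.7] [0.6827 0.1181 0.0115]
hound [243.2 189.9] [33.1 34.9] [0.6188 0.1635 0.0115]
ram [284.  185.7] [33.2 34.4] [0.6186 0.0731 0.0115]
salt cap [ 0.4657059  -0.19389066  0.068     ]
meas top [0.44895847 0.03083317 0.075     ]
hound foot [[0.4633225  0.25447483]
 [0.43422464 0.29452364]] ram [[0.46248824 0.14145956]
 [0.43098521 0.178855  ]]
```

```bash
python3 - <<'E'
from h import *
pick((.448,.0318),.045-HZ,-np.pi/2,.2,.072,12,.2)
put((.6822,.118),.0115+.045-HZ+.001,-np.pi/2,.2,.072,.22)
r.servo_line([.32,-.05,.32],q(-np.pi/2),v=.35); d=shot("top","top3"); print(t())
im=cv2.imread("pics/top3.png"); cv2.imwrite("pics/top3c.png",cv2.resize(im[130:310,150:320],None,fx=3.3,fy=3.3,interpolation=2))
E
```

```text
held 0.042 0.0417 F [ 0.   0.  -1.6] t 40.6333
down F [-0.3  0.4 -0.5] ee [0.6823 0.118  0.039 ]
t 46.2417
47.6167
```

View pics/top3c.png

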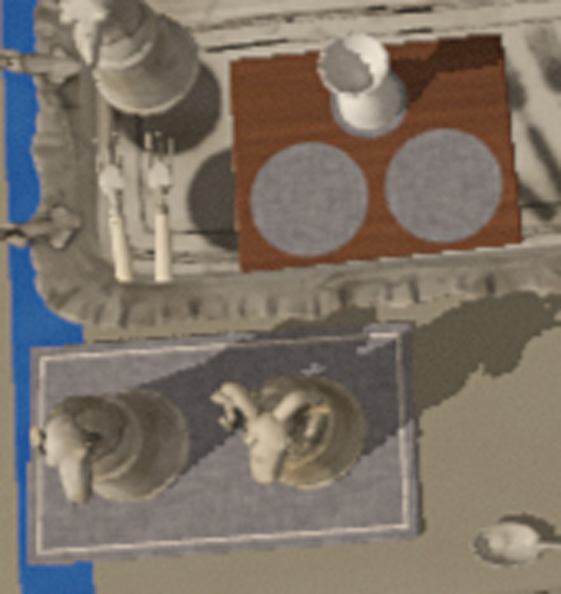

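```bash
python3 - <<'E'
from h import *
d=shot("top"); f=lambda c:np.array(c)/3.3+[150,130]-.3
print("meas top",ray(d,f((354,65)),.0865)[0],"foot",ray(d,f((369,100)),.0115)[0])
print("ram",ray(d,f((308,432)),.004)[0],"hound",ray(d,f((133,445)),.004)[0])
E
```

```text
meas top [0.68265576 0.11717869 0.0865    ] foot [0.68313539 0.11782901 0.0115    ]
ram [0.4653342  0.17610256 0.004     ] hound [0.46943336 0.28947166 0.004     ]
```

```bash
python3 - <<'E'
from h import *
c=CUP["ram"]; r.move_pose([.4,.0,.3],q(c["yaw"]))
pick(c["m"],ZM+.001,c["yaw"],UP,.082,25,CLR)
put(c["p"],ZB+.001,c["yaw"],UP,.082,CLR)
c=CUP["hound"]
pick(c["m"],ZM+.001,c["yaw"],UP,.078,25,CLR)
put(c["p"],ZB+.001,c["yaw"],UP,.076,CLR)
r.servo_line([.32,-.05,.32],q(0),v=.35); d=shot("top","top4"); print(t())
im=cv2.imread("pics/top4.png"); cv2.imwrite("pics/top4c.png",cv2.resize(im[120:310,140:340],None,fx=4,fy=4,interpolation=2)[:600])
E
```

```text
held 0.0283 0.0283 F [ 0.3 -0.8 -1.8] t 53.3167
down F [-0.2 -0.7 -2.9] ee [0.6182 0.0728 0.0939]
t 57.4833
held 0.0258 0.0259 F [-0.1  0.1 -2.8] t 62.1
down F [-0.4 -0.  -2.8] ee [0.6182 0.1625 0.0939]
t 66.2667
67.5417
```

View pics/top4c.png

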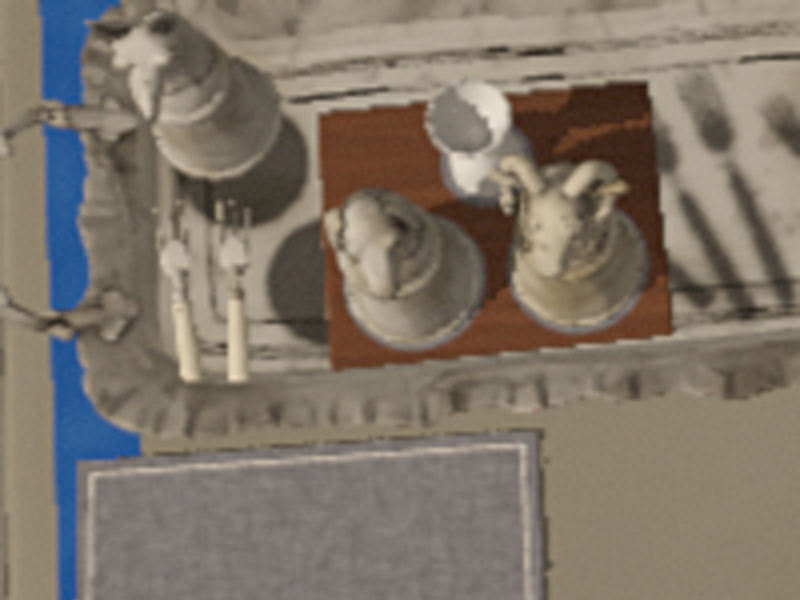

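The picture looks the same as the first crop. The hound's foot is still at about (417,283) and the ram's at about (579,263). The measure stands upright at (470,118), where the jar was. Everything is in place, so I'm handing in.

```bash
python3 -c "
from workcell import r
r.sleep(.5); print(r.sign_off())"
```

```text
the job is handed in; nothing more can be done
None
```

I did the whole job in the required order and handed it in at about 68 s of the 125 s allowed. The hand-in gave no verdict, so what follows rests on my own camera checks.

- **Cups:** both went to the felt mat, the hound first and then the ram. They went back to their own front marks last. In the final top view they look upright, with their feet within about 1–2 mm of where they started.
- **Salt jar:** it stands upright in the card tray at about (0.466, -0.194). I checked this right after placing it and did not look again at the end.
- **Measure:** it stands upright on the back mark, about 1 mm from the mark's centre when measured right after placing. In the final view it looks undisturbed.
- **Readings that disagreed:** the fingers closed narrower on three things than the sizes given. They read 26 mm on the hound, 28–29 mm on the ram and 34 mm on the jar, against 42, 46 and 44 mm. All three held firmly and landed where intended. The measure read 42 mm against 43 mm.
- **Rejected measurements:** one wrist-camera measurement of the jar was about 6–8 mm off because its mask included the glass, and my first colour masks for the board and mat were wrong. I used none of these.

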